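Fill the round spice tin with its pots, matching colours across the middle

ROBOT

A 6-joint arm with a two-finger parallel gripper is mounted at the origin on the work surface; the furniture and walls round the work are solid. World frame = base frame: x ahead of the robot, y to its left, z up, the work surface at z = 0. Lengths are in m, angles in degrees, forces in N, time in s.
With the tool pointing down it reaches from about 0.25 to 0.725 m from the base axis. Payload 9.7 kg.
Tool frame: the origin (TCP) lies between the finger pads; the fingertips stand 25 mm ahead of it and the grasp point (between the pads) lies 6 mm ahead of it; z points along the fingers, y is the line along which they close (so a half turn about z gives the same grasp; the last joint's range is limited). The gripper opens to 85 mm and grips with 20 to 120 N. Pads are 22 mm wide; open, the fingers measure 114 mm over their backs; the gripper's body (76 mm by 85 mm) begins 54 mm behind the grasp point. The pads swing forward as they close: fully open they stand 13 mm farther back than shut.
Start: joints at [-71.276, 4.979, 10.078, 95.1, 0, 90], TCP at [0.177, -0.521, 0.256] pointing down, gripper open.
Joint ranges: [-179.16, 179.16], [-48.56, 103.87], [-65.8, 70.77], [-126.05, 130.52], [-82.76, 87.17], [-180, 180]. Speed limits (degrees/s): [127.2, 127.2, 147.25, 180, 180, 180].

INTERFACE

Orientations are given as [roll, pitch, yaw] about the fixed x, y, z axes, in that order (R = Rz(yaw) Ry(pitch) Rx(roll)).
In Python, from workcell import bot gives the robot as it stands. The module is installed in compiled form; this text tells all that it offers.
- The arm moves only by the shell command python3 -m pendant 'ROWS' [FORCE]. ROWS is a JSON object whose key "offsets" holds a list of rows, 1 to 5 of them, each of 5 numbers: dx, dy, dz in m, then a turn about the tool's z in degrees, then the finger opening in m; each row is the pose to reach, as a shift and turn from the pose commanded when the command began, along the tool's axes at that moment; what a row does not reach only later rows make up. A row lasts 1/12 s, in which the tool goes at most 0.0417 m and 7.16 degrees, less where a joint would pass 70% of its speed; a pose out of reach is approached as far as the arm can. The fingers move at their own pace and stop on an object; FORCE is the grip in N (left out, the last holds). Time passes only in rows, so rows that do not move let the fingers close. It prints the time, the measured TCP pose, the force, the opening and the grip force at its end. Input that does not fit is refused with a message, and nothing moves.
- bot.get_obs(): the state, without advancing time (a new reading comes with each control period).
- bot.camera(name): name is "scene" or "top" or "wrist"; returns the picture (400x640x3 uint8, blue, green, red); there is no depth.
- bot.camera_info(name): a dict with "mtx" (3x3 intrinsics, pixels), "extrinsics" (4x4, takes a point from camera to world coordinates). Camera axes: x right, y down, z forward; pixel columns grow to the right and rows downward; lengths in m; the calibration is good to about 2 mm. A picture is of the moment at which its call begins: read the wrist's pose just before it. camera_info takes no time and is no camera call; for the wrist camera it gives the pose at the moment of the call.
- bot.job_done(): hands the job in; it is judged then, once.
The state is a dict: "time": time; "q": joint angles; "qd": joint speeds; "joint_efforts": joint torques, N m; "ee_pos": TCP position; "tcp_rot": TCP orientation; "wrist_force": force on the tool from outside, world axes, zero at the start; "torque": the same for the moment, N m; "opening": finger opening in m; "grasp_force": force on a finger pad.
Only numpy, scipy, OpenCV 4.12 (cv2) and the standard library are available. Lean on these libraries where they do the work, as an engineer would, in place of code of your own. Each camera call takes 0.05 s, during which the arm holds its last target. There are 200 camera calls.

TASK

Fill the round spice tin, in which a red, a yellow and a green pot already stand: put the loose round pot with the white lid in the middle, and the loose round red, yellow and green ones into the ring round it, each straight across the middle from the pot of its own colour, so that each half of the tin has all three and the seven stand closely packed, six round one. Set each down upright on the tin's floor without dropping it, and leave the three pots already in the tin, the round blue pot and the square green pot where they are.

Things in the scene. Friction and masses are not known exactly. Their poses are not given: they have to be found in the camera images.
- spice_tin: open round steel tin, fixed, 34 mm high, 198 mm outer and 192 mm inner diameter, 4 mm floor. Origin: centre of its underside, z up; its yaw has no mark. Holds seven pots: one in the middle, six round it at 62 mm from the middle, 60 degrees apart (6 mm free between neighbours). Three already stand side by side in the ring, in any colour order
- red_in: The red pot that already stands in the tin's outer ring (on the tin's floor, 62 mm from the middle): round steel spice pot, 56 mm in diameter, with a red lid and a red round upright knob. Lid's top 46 mm above the underside; the knob, 20 mm in diameter, stands on it from 46 to 76 mm. Mass about 0.12 kg. Origin at the centre of its underside, z up; the yaw has no meaning
- yellow_in: The yellow pot that already stands in the tin's outer ring (on the tin's floor, 62 mm from the middle): round steel spice pot, 56 mm in diameter, with a yellow lid and a yellow round upright knob. Lid's top 46 mm above the underside; the knob, 20 mm in diameter, stands on it from 46 to 76 mm. Mass about 0.12 kg. Origin at the centre of its underside, z up; the yaw has no meaning
- green_in: The green pot that already stands in the tin's outer ring (on the tin's floor, 62 mm from the middle): round steel spice pot, 56 mm in diameter, with a green lid and a green round upright knob. Lid's top 46 mm above the underside; the knob, 20 mm in diameter, stands on it from 46 to 76 mm. Mass about 0.12 kg. Origin at the centre of its underside, z up; the yaw has no meaning
- red_pot: The loose red pot, standing on the work surface outside the tin: round steel spice pot, 56 mm in diameter, with a red lid and a red round upright knob. Lid's top 46 mm above the underside; the knob, 20 mm in diameter, stands on it from 46 to 76 mm. Mass about 0.12 kg. Origin at the centre of its underside, z up; the yaw has no meaning
- yellow_pot: The loose yellow pot, standing on the work surface outside the tin: round steel spice pot, 56 mm in diameter, with a yellow lid and a yellow round upright knob. Lid's top 46 mm above the underside; the knob, 20 mm in diameter, stands on it from 46 to 76 mm. Mass about 0.12 kg. Origin at the centre of its underside, z up; the yaw has no meaning
- green_pot: The loose green pot, standing on the work surface outside the tin: round steel spice pot, 56 mm in diameter, with a green lid and a green round upright knob. Lid's top 46 mm above the underside; the knob, 20 mm in diameter, stands on it from 46 to 76 mm. Mass about 0.12 kg. Origin at the centre of its underside, z up; the yaw has no meaning
- white_pot: The loose white pot, standing on the work surface outside the tin: round steel spice pot, 56 mm in diameter, with a white lid and a white round upright knob. Lid's top 46 mm above the underside; the knob, 20 mm in diameter, stands on it from 46 to 76 mm. Mass about 0.12 kg. Origin at the centre of its underside, z up; the yaw has no meaning
- blue_pot: Look-alike that stays outside: round steel spice pot, 56 mm in diameter, with a blue lid and a blue round upright knob. Lid's top 46 mm above the underside; the knob, 20 mm in diameter, stands on it from 46 to 76 mm. Mass about 0.12 kg. Origin at the centre of its underside, z up; the yaw has no meaning
- square_pot: Look-alike that stays outside: square steel pot, 54 x 54 mm, with a square green lid (top at 46 mm) and a green round knob 20 mm in diameter from 46 to 76 mm. Origin at the centre of its underside, x and y along its sides

How it is judged:
By the outcome, as a careful person would: the job done as asked, in the order asked, and still so for the second after the job is handed in, with the robot touching nothing.
It also fails if it takes over 88 s, if anything falls off the work surface, if the arm or the gripper's body presses on something with over 40 N, if the wrist force passes 120 N, or if a joint passes its speed limit or range.

## Working session

There is one attempt and no reset: what is moved stays moved. The work goes in short steps, Python scripts to look and compute and a shell command to move; the robot and the scene stay as the last step left them, time stands still between calls to the robot, and variables do not carry over. Pictures are saved under pics/ and viewed, at most 14 in all, crops included, and the job is handed in when it is done.

```bash
mkdir -p pics
python3 - <<'E'
from workcell import bot
import cv2
o=bot.get_obs(); print(o['time'],o['ee_pos'],o['tcp_rot'],o['opening'])
for n in ('top','scene'):
    cv2.imwrite(f'pics/{n}0.png',bot.camera(n)); i=bot.camera_info(n); print(n,i['mtx'],i['extrinsics'])
E
```

```text
0.0 [ 0.17647698 -0.52072861  0.25558886] [-1.79925534e+02  1.36760276e-04  1.87222789e+01] 0.08543323920905738
top [[387.27056414   0.         319.35901978]
 [  0.         387.27056414 200.2483892 ]
 [  0.           0.           1.        ]] [[ 0.02347767 -0.97979455  0.19862386  0.3272172 ]
 [-0.9996783  -0.02491568 -0.0047433  -0.01670093]
 [ 0.0095963  -0.19844861 -0.98006431  0.88797615]
 [ 0.          0.          0.          1.        ]]
scene [[483.94490089   0.         329.7628637 ]
 [  0.         483.94490089 198.78914545]
 [  0.           0.           1.        ]] [[-0.64010961 -0.4766075   0.60258192 -0.22903089]
 [-0.76826477  0.39159429 -0.50638242  0.62990538]
 [ 0.00537803 -0.78708272 -0.61682402  0.80758215]
 [ 0.          0.          0.          1.        ]]
```

View pics/top0.png

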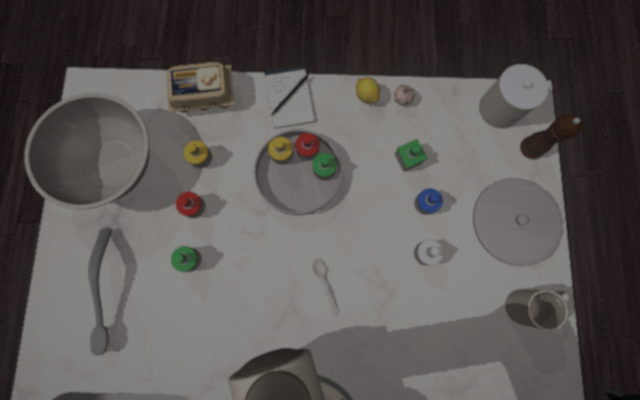

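View pics/scene0.png

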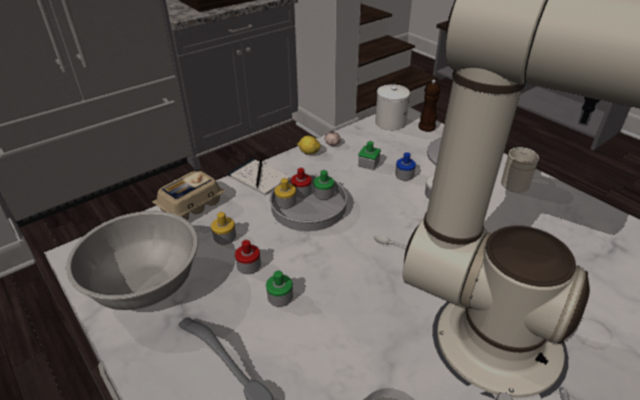

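The top view shows the tin at about (299,173), with its yellow (281,149), red (308,146) and green (324,165) pots. The loose pots are yellow (196,153), red (189,204), green (184,259) and white (429,252). Blue is at (429,201) and the square pot at (412,154). The scene view shows the same layout.

```bash
cat > h.py <<'E'
import numpy as np, cv2
from workcell import bot
HUE={'red':((172,8),),'yellow':((18,34),),'green':((50,85),),'blue':((105,130),)}
def mask(im,c,smin=120,vmin=40):
    h,s,v=cv2.split(cv2.cvtColor(im,cv2.COLOR_BGR2HSV)); lo,hi=HUE[c][0]
    m=(h>=lo)&(h<=hi) if lo<hi else (h>=lo)|(h<=hi)
    return (m&(s>smin)&(v>vmin)).astype(np.uint8)
def blobs(m,amin=60):
    n,l,st,ce=cv2.connectedComponentsWithStats(m)
    return [(st[i,4],ce[i]) for i in range(1,n) if st[i,4]>=amin]
def ray(info,p,z):
    K,T=np.array(info['mtx']),np.array(info['extrinsics'])
    d=T[:3,:3]@np.linalg.solve(K,[p[0],p[1],1.]); o=T[:3,3]
    return (o+d*(z-o[2])/d[2])[:2]
def proj(info,P):
    K,T=np.array(info['mtx']),np.array(info['extrinsics'])
    c=K@(T[:3,:3].T@(np.array(P)-T[:3,3])); return c[:2]/c[2]
E
python3 - <<'E'
from h import *
im=cv2.imread('pics/top0.png'); I=bot.camera_info('top')
for c in HUE:
    for a,p in blobs(mask(im,c)): print(c,a,p.round(1),ray(I,p,.052).round(4))
print('white',ray(I,(429,252),.05)); print('tin',ray(I,(299,173),.034))
print(bot.camera_info('wrist'))
cv2.imwrite('pics/w0.png',bot.camera('wrist'))
E
```

```text
red 379 [307. 144.] [0.6261 0.0104]
red 395 [188.  203.3] [0.4825 0.267 ]
yellow 89 [184.9  74. ] [0.7911 0.3023]
yellow 435 [367.6  89.8] [ 0.7631 -0.1274]
yellow 395 [279.9 148.1] [0.6146 0.0713]
yellow 389 [195.5 152.1] [0.6001 0.2607]
green 284 [411.3 153.3] [ 0.6103 -0.2261]
green 269 [323.5 164.3] [ 0.5791 -0.028 ]
green 255 [181.9 258.6] [0.3623 0.269 ]
blue 355 [429.8 200.1] [ 0.5031 -0.2646]
white [ 0.38927166 -0.2596911 ]
tin [0.56251247 0.02708729]
{'mtx': array([[330.24741833,   0.        , 326.74527391],
       [  0.        , 330.24741833, 203.75232621],
       [  0.        ,   0.        ,   1.        ]]), 'extrinsics': array([[ 0.32082241, -0.90197877, -0.28897626,  0.25100693],
       [-0.94713741, -0.30614469, -0.09594868, -0.49575306],
       [-0.00192487,  0.30448271, -0.95251592,  0.37399151],
       [ 0.        ,  0.        ,  0.        ,  1.        ]])}
```

View pics/w0.png

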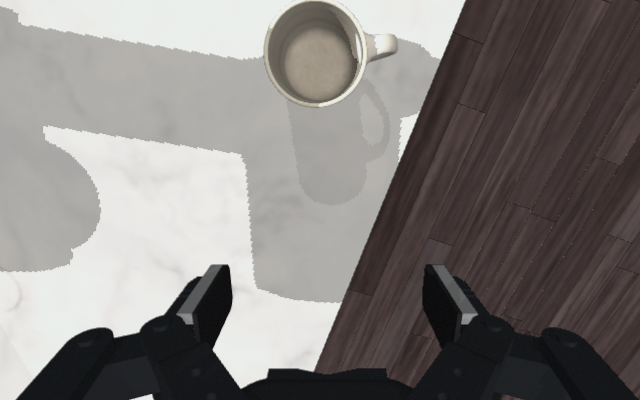

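The wrist view shows the mug at (316,50) and the open fingers at (205,300) and (450,300). The camera sits ahead of the tool. I'll move above the work area with yaw 0.

```bash
python3 -m pendant '{"offsets":[[0.03,-0.03,0,7,0.085],[0.06,-0.06,0,14,0.085],[0.09,-0.085,-0.01,18.7,0.085],[0.12,-0.115,-0.02,18.7,0.085],[0.15,-0.14,-0.03,18.7,0.085]]}' 25
python3 -m pendant '{"offsets":[[0.04,0,0,0,0.06],[0.08,0,0,0,0.06]]}' | tail -3
python3 - <<'E'
from h import *
o=bot.get_obs(); print(o['ee_pos'],o['tcp_rot'])
E
```

```text
time: 0.57
ee_pos: [0.2731, -0.3391, 0.286]
tcp_rot: [-180.0, 0.0, -0.1]
wrist_force: [0.7, 0.0, 0.8]
opening: 0.0849
grasp_force: 0.0
wrist_force: [-0.4, -1.0, 1.0]
opening: 0.0633
grasp_force: 0.0
[ 0.35422145 -0.3393582   0.2883776 ] [ 1.79821430e+02 -1.83148244e-01  4.49599647e-02]
```

```bash
python3 -m pendant '{"offsets":[[0.01,-0.04,0,0,0.04],[0.02,-0.08,0,0,0.04],[0.03,-0.12,0,0,0.04],[0.04,-0.16,0,0,0.04],[0.05,-0.2,0,0,0.04]]}' | head -2
python3 -m pendant '{"offsets":[[0.01,-0.04,0,0,0.04],[0.02,-0.08,0,0,0.04],[0.03,-0.12,0,0,0.04],[0.04,-0.14,0,0,0.04],[0.04,-0.14,0,0,0.04]]}'
python3 - <<'E'
from h import *
o=bot.get_obs();I=bot.camera_info('wrist'); im=bot.camera('wrist'); cv2.imwrite('pics/w1.png',im)
print(o['ee_pos'],o['tcp_rot'],abs(o['qd']).max())
import pickle; pickle.dump(I,open('w1.pkl','wb'))
for c in HUE:
    for a,p in blobs(mask(im,c)): print(c,a,p.round(1),ray(I,p,.052).round(4))
E
```

```text
time: 1.15
ee_pos: [0.403, -0.1391, 0.2858]
time: 1.57
ee_pos: [0.4439, 0.0025, 0.2855]
tcp_rot: [-180.0, 0.0, 0.5]
wrist_force: [0.6, 0.2, 0.2]
opening: 0.0397
grasp_force: 0.0
[0.44389127 0.00252183 0.28546401] [-1.79955358e+02  2.11520729e-02  5.02621506e-01] 4.229270460100163
red 444 [320.4   5. ] [0.6055 0.0104]
red 2287 [ 77.2 131.8] [0.4865 0.2646]
yellow 1906 [60.3 16.5] [0.5939 0.2568]
yellow 1028 [257.4  11. ] [0.6    0.0697]
green 1611 [569.5  14.5] [ 0.5996 -0.2248]
green 2639 [361.8  33.4] [ 0.5818 -0.0294]
green 1706 [101.  236.6] [0.3676 0.2635]
blue 2334 [584.8 115.1] [ 0.508  -0.2619]
```

View pics/w1.png

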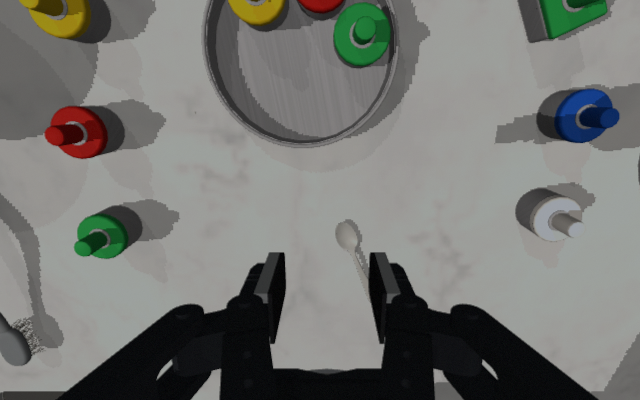

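The view shows the tin's near rim at (300,140), with the loose red (77,132), green (101,237), white (555,215) and yellow (60,16) pots. I'll move forward to centre the tin.

```bash
python3 -m pendant '{"offsets":[[0.04,-0.01,0,0,0.04],[0.08,-0.02,0,0,0.04],[0.1,-0.02,0,0,0.04],[0.1,-0.02,0,0,0.04],[0.1,-0.02,0,0,0.04]]}' | head -3
cat >> h.py <<'E'
def rect(I,pts,z): return np.array([ray(I,p,z) for p in pts],np.float32)
def lids(im,I,c,amin=300,smin=110,vmin=40):
    out=[]
    for k in cv2.findContours(mask(im,c,smin,vmin),cv2.RETR_EXTERNAL,cv2.CHAIN_APPROX_NONE)[0]:
        if cv2.contourArea(k)<amin: continue
        P=rect(I,k[:,0].astype(float),.046); q,r=cv2.minEnclosingCircle(P)
        out.append((np.round(q,4),round(r,4),k[:,0].mean(0).round()))
    return out
E
python3 - <<'E'
from h import *
o=bot.get_obs();I=bot.camera_info('wrist'); im=bot.camera('wrist'); cv2.imwrite('pics/w2.png',im)
import pickle; pickle.dump(I,open('w2.pkl','wb'))
print(o['ee_pos'],o['tcp_rot'],abs(o['qd']).max())
for c in HUE:
    for x in lids(im,I,c): print(c,x)
E
```

```text
time: 2.03
ee_pos: [0.5433, 0.0084, 0.2849]
tcp_rot: [-179.6, 0.1, 0.7]
[0.54330492 0.0084186  0.28494275] [-1.79604070e+02  1.43127783e-01  7.49782875e-01] 2.8601624629454077
red (array([0.4843, 0.2722]), 0.0351, array([102., 218.]))
red (array([0.6288, 0.0108]), 0.0279, array([327.,  90.]))
yellow (array([0.6042, 0.2645]), 0.0333, array([ 87., 111.]))
yellow (array([0.6177, 0.0718]), 0.0284, array([268., 100.]))
green (array([0.3608, 0.272 ]), 0.0391, array([121., 308.]))
green (array([ 0.5819, -0.0299]), 0.028, array([365., 137.]))
green (array([ 0.616 , -0.2277]), 0.0372, array([557., 108.]))
blue (array([ 0.5055, -0.2693]), 0.0356, array([572., 207.]))
```

View pics/w2.png

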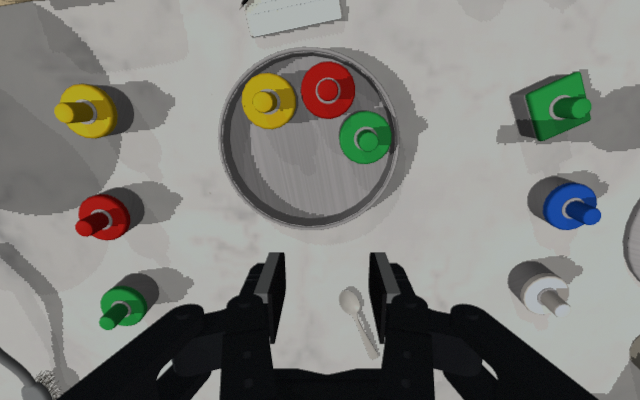

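The tin spans columns 221–398 and rows 48–229. In it are yellow (268,100), red (327,90) and green (365,137). Next I'll refine the tin centre from both the rim and the pots.

Run:
```python
from h import *
import pickle
from scipy.optimize import least_squares
im=cv2.imread('pics/w2.png'); I=pickle.load(open('w2.pkl','rb'))
P={}
for c in ('red','yellow','green'):
    for k in cv2.findContours(mask(im,c,110),cv2.RETR_EXTERNAL,cv2.CHAIN_APPROX_NONE)[0]:
        if cv2.contourArea(k)<300: continue
        q,r=cv2.minEnclosingCircle(rect(I,k[:,0].astype(float),.050)); q=np.array(q)
        if abs(q[1])<.15 and q[1]>-.1: P[c]=q; print(c,q.round(4),round(r,4))
f=lambda x:np.concatenate([P[c]-x[:2]-.062*np.array([np.cos(x[2]+s*np.pi/3),np.sin(x[2]+s*np.pi/3)]) for c,s in (('yellow',1),('red',0),('green',-1))])
s=least_squares(f,[.57,.03,-.3]); print('pots c',s.x.round(4),s.fun.round(4))
y,x=np.nonzero(cv2.Canny(cv2.GaussianBlur(im,(3,3),0),40,100)); E=rect(I,np.c_[x,y].astype(float),.034)
c0=s.x[:2].copy()
for R,w in((.099,.004),(.099,.003),(.099,.002)):
    c1=c0.copy()
    for _ in range(5):
        e=E[abs(np.hypot(*(E-c1).T)-R)<w]
        g=least_squares(lambda v:np.hypot(*(e-v[:2]).T)-v[2],[*c1,R],loss='soft_l1',f_scale=.0005); c1=g.x[:2]
    a=np.degrees(np.arctan2(*(e-c1).T[::-1])); print('rim',g.x.round(4),len(e),np.histogram(a,8,(-180,180))[0])
# white lid
h,sat,v=cv2.split(cv2.cvtColor(im,cv2.COLOR_BGR2HSV)); print('white rough',ray(I,(537,292),.046), ray(I,(563,309),.076))
```

```text
red [0.6288 0.0107] 0.0276
yellow [0.6178 0.0711] 0.0281
green [ 0.5824 -0.0294] 0.0277
pots c [ 0.5706  0.0312 -0.3385] [ 0.     -0.0005 -0.0004  0.0001  0.0003  0.0003]
rim [0.5689 0.0313 0.0986] 995 [ 76 110 152 129 233 137  90  68]
rim [0.5689 0.0309 0.0989] 790 [ 73  78  94 115 169 108  85  68]
rim [0.5695 0.0307 0.0992] 566 [70 74 70 37 84 81 85 65]
white rough [ 0.39629206 -0.25146931] [ 0.39334777 -0.26408101]
```

```bash
python3 -m pendant '{"offsets":[[-0.03,0.025,0,0,0.04],[-0.06,0.05,0,0,0.04],[-0.09,0.075,0,0,0.04],[-0.115,0.1,0,0,0.04],[-0.14,0.13,0,0,0.04]]}' | head -3
python3 -m pendant '{"offsets":[[-0.02,0.035,0.01,0,0.04],[-0.04,0.07,0.02,0,0.04],[-0.055,0.105,0.03,0,0.04],[-0.055,0.135,0.04,0,0.04],[-0.055,0.135,0.04,0,0.04]]}' | head -3
python3 -m pendant '{"offsets":[[0,0,0,0,0.04],[0,0,0,0,0.04],[0,0,0,0,0.04]]}' | head -3
python3 - <<'E'
from h import *
o=bot.get_obs();I=bot.camera_info('wrist'); im=bot.camera('wrist'); cv2.imwrite('pics/w3.png',im)
import pickle; pickle.dump(I,open('w3.pkl','wb'))
print(o['ee_pos'],o['tcp_rot'],abs(o['qd']).max())
E
```

```text
time: 2.5
ee_pos: [0.4023, -0.1231, 0.2858]
tcp_rot: [-179.6, -0.1, 0.8]
time: 2.92
ee_pos: [0.3495, -0.2614, 0.2426]
tcp_rot: [-179.6, 0.1, 0.5]
time: 3.17
ee_pos: [0.3519, -0.2574, 0.245]
tcp_rot: [-179.6, -0.1, 0.9]
[ 0.35189795 -0.25739215  0.24495047] [-1.79625189e+02 -5.24299065e-02  8.82076206e-01] 0.7860204670068794
```

View pics/w3.png

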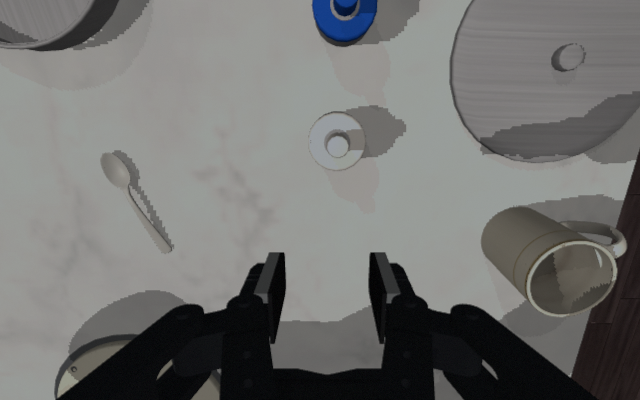

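The white pot's lid spans (308–366, 112–170), so its centre is about (337,141). The knob's top is at (338,146).

Run:
```python
from h import *
import pickle
I=pickle.load(open('w3.pkl','rb'))
print(ray(I,(337,141),.046),ray(I,(338.5,146),.076))
q,o=np.array(ray(I,(337,141),.046)),bot.get_obs()
d=q-o['ee_pos'][:2]; y=np.radians(o['tcp_rot'][2]); print('tool dx dy',d@[np.cos(y),np.sin(y)],d@[np.sin(y),-np.cos(y)], o['ee_pos'][2]-.073)
```

```text
[ 0.39196893 -0.2649149 ] [ 0.39134435 -0.265559  ]
tool dx dy 0.039697645141528716 0.008219026421686836 0.17192215998344296
```

```bash
python3 -m pendant '{"offsets":[[0.0397,0.0082,0.03,0,0.04],[0.0397,0.0082,0.07,0,0.04],[0.0397,0.0082,0.11,0,0.04],[0.0397,0.0082,0.15,0,0.04],[0.0397,0.0082,0.16,0,0.04]]}' | head -4
python3 -m pendant '{"offsets":[[0,0,0.006,0,0.04],[0,0,0.011,0,0.04],[0,0,0.011,0,0.04],[0,0,0.011,0,0.04]]}' | head -5
python3 -m pendant '{"offsets":[[0,0,0,0,0.015],[0,0,0,0,0.01],[0,0,0,0,0.01],[0,0,0,0,0.01],[0,0,0,0,0.01]]}' 40
python3 -m pendant '{"offsets":[[0,0,-0.01,0,0.01],[0,0,-0.05,0,0.01],[0,0,-0.09,0,0.01],[0,0,-0.11,0,0.01],[0,0,-0.11,0,0.01]]}'
```

```text
time: 3.63
ee_pos: [0.3899, -0.2619, 0.0784]
tcp_rot: [-179.3, 0.4, 1.0]
wrist_force: [-0.7, 0.1, -0.6]
time: 3.97
ee_pos: [0.3929, -0.2651, 0.0754]
tcp_rot: [-179.7, -0.1, 0.9]
wrist_force: [0.8, -0.6, -0.0]
opening: 0.0398
time: 4.38
ee_pos: [0.3927, -0.2651, 0.0749]
tcp_rot: [-179.7, -0.1, 0.8]
wrist_force: [-0.4, 0.3, 6.5]
opening: 0.0186
grasp_force: 38.9
time: 4.8
ee_pos: [0.3934, -0.2665, 0.1893]
tcp_rot: [-179.9, -0.4, 0.8]
wrist_force: [0.3, 0.0, -0.7]
opening: 0.0189
grasp_force: 39.6
```

```bash
python3 -m pendant '{"offsets":[[0.01,-0.02,0,0,0.01],[0.03,-0.05,0,0,0.01],[0.05,-0.085,0,0,0.01],[0.07,-0.12,0,0,0.01],[0.09,-0.15,0,0,0.01]]}' | head -2
python3 -m pendant '{"offsets":[[0.02,-0.035,0,0,0.01],[0.045,-0.07,0,0,0.01],[0.065,-0.105,0,0,0.01],[0.083,-0.135,0,0,0.01],[0.091,-0.145,0,0,0.01]]}' | head -2
python3 -m pendant '{"offsets":[[0,0,0,0,0.01],[0,0,0,0,0.01],[0,0,0,0,0.01]]}'
python3 - <<'E'
from h import *
I=bot.camera_info('wrist'); im=bot.camera('wrist'); cv2.imwrite('pics/w4.png',im)
import pickle; pickle.dump(I,open('w4.pkl','wb'))
for c in ('red','yellow','green'):
    for x in lids(im,I,c): print(c,x)
E
```

```text
time: 5.22
ee_pos: [0.48, -0.112, 0.1843]
time: 5.63
ee_pos: [0.5701, 0.0253, 0.1845]
time: 5.88
ee_pos: [0.5682, 0.0205, 0.1851]
tcp_rot: [-179.2, 0.1, 1.7]
wrist_force: [-0.2, 0.5, -1.0]
opening: 0.0184
grasp_force: 39.6
red (array([0.4828, 0.277 ]), 0.0428, array([ 45., 280.]))
red (array([0.6287, 0.0106]), 0.0281, array([345., 122.]))
yellow (array([0.6046, 0.2596]), 0.0303, array([ 28., 143.]))
yellow (array([0.6172, 0.0716]), 0.0286, array([265., 135.]))
green (array([0.3657, 0.2694]), 0.0374, array([ 73., 378.]))
green (array([ 0.5816, -0.0299]), 0.0286, array([393., 184.]))
green (array([ 0.6092, -0.2115]), 0.0284, array([628., 156.]))
```

View pics/w4.png

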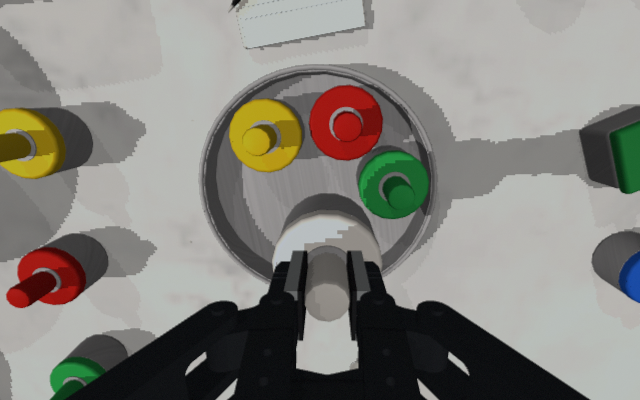

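The white pot is held, its lid centred near column 327. The tin's pots are unchanged at yellow (265,135), red (345,122) and green (393,184). The arm came out about 10 mm short in y, so I'll correct that.

```bash
python3 -m pendant '{"offsets":[[0.0033,-0.0105,0,1.7,0.01],[0.0033,-0.0105,0,1.7,0.01],[0.0033,-0.0105,0,1.7,0.01],[0.0033,-0.0105,0,1.7,0.01]]}'
```

```text
time: 6.27
ee_pos: [0.572, 0.0185, 0.1855]
tcp_rot: [-178.6, 0.0, 1.3]
wrist_force: [-0.1, 0.0, -1.4]
opening: 0.0185
grasp_force: 39.6
```

```bash
python3 - <<'E'
from h import *
o=bot.get_obs()
for k in('q','qd','joint_efforts','ee_pos','tcp_rot','wrist_force','torque'): print(k,np.round(o[k],3))
E
python3 -m pendant '{"offsets":[[0,0,0,0,0.01],[0,0,0,0,0.01],[0,0,0,0,0.01],[0,0,0,0,0.01],[0,0,0,0,0.01]]}'
python3 - <<'E'
from h import *
o=bot.get_obs()
for k in('q','qd','joint_efforts','ee_pos','tcp_rot'): print(k,np.round(o[k],3))
E
```

```text
q [  1.206   7.186   4.628  87.469   1.415 179.946]
qd [ 0.426  0.155  0.012 -0.011 -0.096  0.042]
joint_efforts [-2.2400e-01 -5.5757e+01  4.7763e+01  2.0000e-03  9.1000e-02  1.0000e-03]
ee_pos [0.572 0.018 0.185]
tcp_rot [-1.78585e+02  2.50000e-02  1.26100e+00]
wrist_force [-0.086  0.042 -1.445]
torque [-0.055 -0.051  0.017]
time: 6.68
ee_pos: [0.5721, 0.0191, 0.1853]
tcp_rot: [-178.6, 0.0, 1.3]
wrist_force: [0.3, 0.1, -1.0]
opening: 0.0186
grasp_force: 39.6
q [  1.273   7.211   4.636  87.467   1.416 179.944]
qd [ 0.045  0.105 -0.028  0.011 -0.094 -0.097]
joint_efforts [-3.2000e-02 -5.5798e+01  4.7721e+01  1.4000e-02  8.9000e-02  0.0000e+00]
ee_pos [0.572 0.019 0.185]
tcp_rot [-1.78584e+02  4.00000e-02  1.32900e+00]
```

Joint 6 is at its 180° limit, so I'll turn the tool to yaw 90, which gives room on the left side.

```bash
python3 -m pendant '{"offsets":[[0,0,0,-7,0.01],[0,0,0,-14,0.01],[0,0,0,-21,0.01],[0,0,0,-28,0.01],[0,0,0,-35,0.01]]}' | head -3
python3 -m pendant '{"offsets":[[0,0,0,-7,0.01],[0,0,0,-14,0.01],[0,0,0,-21,0.01],[0,0,0,-28,0.01],[0,0,0,-35,0.01]]}' | head -3
python3 -m pendant '{"offsets":[[0,0,0,-7,0.01],[0,0,0,-14,0.01],[0,0,0,-18,0.01],[0,0,0,-18,0.01],[0,0,0,-18,0.01]]}' | head -6
python3 - <<'E'
from h import *
print(bot.get_obs()['q'])
E
```

```text
time: 7.1
ee_pos: [0.5721, 0.0191, 0.1854]
tcp_rot: [-178.8, -0.8, 36.7]
time: 7.52
ee_pos: [0.5721, 0.0191, 0.1853]
tcp_rot: [-179.5, -1.3, 71.7]
time: 7.93
ee_pos: [0.5721, 0.0191, 0.1853]
tcp_rot: [-179.9, -1.4, 89.2]
wrist_force: [0.0, 0.7, -0.3]
opening: 0.0186
grasp_force: 39.6
[ 1.2656321   7.21158608  4.6393565  87.46670255  1.41545112 92.08924009]
```

```bash
python3 -m pendant '{"offsets":[[0.012,-0.0018,0,-0.8,0.01],[0.012,-0.0018,0,-0.8,0.01],[0.012,-0.0018,0,-0.8,0.01],[0.012,-0.0018,0,-0.8,0.01]]}' | head -4
```

```text
time: 8.27
ee_pos: [0.5704, 0.0313, 0.1857]
tcp_rot: [-179.9, -1.4, 90.1]
wrist_force: [1.2, -0.2, -1.0]
```

```bash
python3 -m pendant '{"offsets":[[-0.001,0,0.03,0,0.01],[-0.0015,0,0.06,0,0.01],[-0.002,0,0.08,0,0.01],[-0.0026,0,0.092,0,0.01],[-0.0026,0,0.095,0,0.01]]}' | head -4
python3 -m pendant '{"offsets":[[0,0,0,0,0.01],[0,0,0.004,0,0.01],[0,0,0.008,0,0.01],[0,0,0.008,0,0.01],[0,0,0.008,0,0.01]]}' | head -4
```

```text
time: 8.68
ee_pos: [0.5692, 0.0306, 0.0883]
tcp_rot: [-179.7, -1.4, 90.1]
wrist_force: [0.3, -0.1, -2.0]
time: 9.1
ee_pos: [0.5705, 0.031, 0.0831]
tcp_rot: [-180.0, -1.4, 90.1]
wrist_force: [-0.5, -0.2, -1.6]
```

```bash
python3 -m pendant '{"offsets":[[0,0,0.002,0,0.01],[0,0,0.003,0,0.01],[0,0,0.003,0,0.01]]}' | sed -n 2,4p
python3 -m pendant '{"offsets":[[0,0,0.001,0,0.01],[0,0,0.001,0,0.01]]}' | sed -n 2,4p
```

```text
ee_pos: [0.5703, 0.0311, 0.0795]
tcp_rot: [-179.9, -1.4, 90.1]
wrist_force: [-0.3, 0.5, -0.9]
ee_pos: [0.5705, 0.0313, 0.0794]
tcp_rot: [-180.0, -1.4, 90.1]
wrist_force: [-1.2, 1.5, 4.3]
```

```bash
python3 -m pendant '{"offsets":[[0,0,0,0,0.022],[0,0,0,0,0.028],[0,0,0,0,0.034],[0,0,0,0,0.036],[0,0,0,0,0.036]]}' | sed -n 2,6p
python3 -m pendant '{"offsets":[[0,0,-0.015,0,0.036],[0,0,-0.05,0,0.036],[0,0,-0.09,0,0.036],[0,0,-0.13,0,0.036],[0,0,-0.16,0,0.036]]}' | sed -n 2,4p
python3 -m pendant '{"offsets":[[0.035,-0.015,0,0,0.036],[0.07,-0.03,0,0,0.036],[0.11,-0.048,0,0,0.036],[0.145,-0.065,0,0,0.036],[0.175,-0.08,0,0,0.036]]}' | sed -n 2,4p
python3 -m pendant '{"offsets":[[0.02,-0.008,0,0,0.036],[0.02,-0.008,0,0,0.036],[0.02,-0.008,0,0,0.036],[0.02,-0.008,0,0,0.036]]}' | sed -n 2,4p
python3 - <<'E'
from h import *
I=bot.camera_info('wrist'); im=bot.camera('wrist'); cv2.imwrite('pics/w5.png',im)
for c in ('red','yellow','green'):
    for x in lids(im,I,c): print(c,x)
E
```

```text
ee_pos: [0.5703, 0.0311, 0.0785]
tcp_rot: [-179.9, -1.4, 90.1]
wrist_force: [-0.5, 0.5, 0.0]
opening: 0.0362
grasp_force: 0.0
ee_pos: [0.5706, 0.0271, 0.242]
tcp_rot: [179.9, -1.4, 90.1]
wrist_force: [1.0, -0.6, 0.8]
ee_pos: [0.4889, 0.2038, 0.2432]
tcp_rot: [-179.9, -1.4, 90.1]
wrist_force: [0.3, -0.4, 0.3]
ee_pos: [0.4822, 0.2217, 0.2434]
tcp_rot: [-179.9, -1.4, 90.1]
wrist_force: [0.3, -0.9, -0.7]
red (array([0.4851, 0.2708]), 0.0275, array([329., 135.]))
yellow (array([0.6146, 0.0876]), 0.0237, array([446., 302.]))
yellow (array([0.6026, 0.2645]), 0.0287, array([454., 142.]))
green (array([0.3654, 0.2699]), 0.0284, array([203., 136.]))
```

View pics/w5.png

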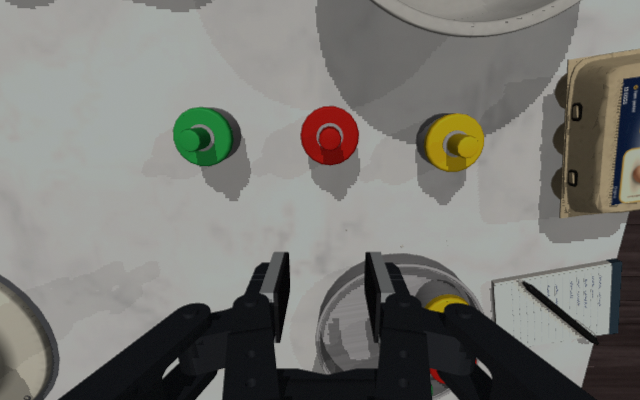

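The view shows loose green (203,136), red (329,135) and yellow (454,142), with the tin behind the fingers. Next I'll pick up red.

```bash
python3 -m pendant '{"offsets":[[0.035,0.003,0.02,0,0.036],[0.045,0.003,0.06,0,0.036],[0.045,0.003,0.1,0,0.036],[0.045,0.003,0.14,0,0.036],[0.045,0.003,0.155,0,0.036]]}' | sed -n 2,4p
python3 -m pendant '{"offsets":[[0,0,0.006,0,0.036],[0,0,0.0115,0,0.036],[0,0,0.0115,0,0.036],[0,0,0.0115,0,0.036]]}' | sed -n 2,4p
python3 -m pendant '{"offsets":[[0,0,0,0,0.015],[0,0,0,0,0.01],[0,0,0,0,0.01],[0,0,0,0,0.01]]}' 40 | sed -n 2,6p
python3 -m pendant '{"offsets":[[0,0,-0.01,0,0.01],[0,0,-0.05,0,0.01],[0,0,-0.09,0,0.01],[0,0,-0.11,0,0.01],[0,0,-0.11,0,0.01]]}' | sed -n 2,6p
```

```text
ee_pos: [0.4831, 0.2687, 0.0835]
tcp_rot: [-179.6, -1.2, 90.0]
wrist_force: [-0.3, -0.3, -1.2]
ee_pos: [0.4858, 0.271, 0.0797]
tcp_rot: [180.0, -1.5, 90.1]
wrist_force: [0.4, 0.4, 0.4]
ee_pos: [0.4856, 0.2713, 0.0797]
tcp_rot: [179.9, -1.5, 90.1]
wrist_force: [-1.0, -1.3, 6.2]
opening: 0.0187
grasp_force: 39.3
ee_pos: [0.4864, 0.269, 0.1944]
tcp_rot: [179.7, -1.6, 90.1]
wrist_force: [-0.5, -1.2, 0.0]
opening: 0.0182
grasp_force: 39.4
```

```bash
python3 -m pendant '{"offsets":[[-0.02,0.002,0,0,0.01],[-0.055,0.006,0,0,0.01],[-0.09,0.01,0,0,0.01],[-0.125,0.014,0,0,0.01],[-0.16,0.018,0,0,0.01]]}' | sed -n 2,3p
python3 -m pendant '{"offsets":[[-0.03,0.004,0,0,0.01],[-0.05,0.0074,0,0,0.01],[-0.06,0.0074,0,0,0.01],[-0.06,0.0074,0,0,0.01],[-0.06,0.0074,0,0,0.01]]}' | sed -n 2,3p
python3 -m pendant '{"offsets":[[0,0,0,0,0.01],[0,0,0,0,0.01]]}' | sed -n 2,6p
```

```text
ee_pos: [0.5028, 0.107, 0.1838]
tcp_rot: [-179.9, -1.4, 90.2]
ee_pos: [0.5106, 0.0486, 0.1824]
tcp_rot: [-179.9, -1.4, 90.1]
ee_pos: [0.5107, 0.0495, 0.1826]
tcp_rot: [-179.9, -1.4, 90.2]
wrist_force: [0.4, -1.0, -1.8]
opening: 0.0187
grasp_force: 39.4
```

```bash
python3 -m pendant '{"offsets":[[0,0.001,0.03,0,0.01],[0,0.001,0.06,0,0.01],[0,0.001,0.08,0,0.01],[0,0.001,0.09,0,0.01],[0,0.001,0.093,0,0.01]]}' | sed -n 2,4p
python3 -m pendant '{"offsets":[[0,0,0,0,0.01],[0,0,0.003,0,0.01],[0,0,0.005,0,0.01],[0,0,0.005,0,0.01]]}' | sed -n 2,4p
```

```text
ee_pos: [0.5106, 0.0514, 0.0879]
tcp_rot: [-179.8, -1.4, 90.2]
wrist_force: [0.2, 0.3, -0.7]
ee_pos: [0.5121, 0.0509, 0.0854]
tcp_rot: [180.0, -1.4, 90.1]
wrist_force: [-0.2, -0.4, -1.0]
```

```bash
python3 -m pendant '{"offsets":[[0.001,0,0.001,0,0.01],[0.001,0,0.002,0,0.01],[0.001,0,0.002,0,0.01]]}' | sed -n 2,4p
python3 -m pendant '{"offsets":[[0,0,0.001,0,0.01],[0,0,0.001,0,0.01]]}' | sed -n 2,4p
```

```text
ee_pos: [0.512, 0.0519, 0.0838]
tcp_rot: [180.0, -1.4, 90.1]
wrist_force: [-1.7, 0.3, 4.5]
ee_pos: [0.5121, 0.052, 0.0837]
tcp_rot: [179.9, -1.4, 90.1]
wrist_force: [-5.3, -0.0, 11.7]
```

```bash
python3 -m pendant '{"offsets":[[0,0,0,0,0.022],[0,0,0,0,0.028],[0,0,0,0,0.034],[0,0,0,0,0.036],[0,0,0,0,0.036]]}' | sed -n 2,6p
python3 -m pendant '{"offsets":[[0,0,-0.015,0,0.036],[0,0,-0.05,0,0.036],[0,0,-0.09,0,0.036],[0,0,-0.13,0,0.036],[0,0,-0.16,0,0.036]]}' | sed -n 2,4p
python3 -m pendant '{"offsets":[[0.035,0.018,0,0,0.036],[0.07,0.036,0,0,0.036],[0.105,0.054,0,0,0.036],[0.14,0.072,0,0,0.036],[0.167,0.09,0,0,0.036]]}' | sed -n 2,4p
python3 -m pendant '{"offsets":[[0,0,0,0,0.036],[0,0,0,0,0.036],[0,0,0,0,0.036]]}' | sed -n 2,4p
python3 - <<'E'
from h import *
I=bot.camera_info('wrist'); im=bot.camera('wrist'); cv2.imwrite('pics/w6.png',im)
for c in ('red','yellow','green'):
    for x in lids(im,I,c): print(c,x)
E
```

```text
ee_pos: [0.5116, 0.0519, 0.0815]
tcp_rot: [-179.9, -1.4, 90.1]
wrist_force: [0.2, 0.4, 0.6]
opening: 0.0362
grasp_force: 0.0
ee_pos: [0.5119, 0.0479, 0.2448]
tcp_rot: [179.9, -1.4, 90.1]
wrist_force: [0.8, 0.0, 0.0]
ee_pos: [0.602, 0.2177, 0.2454]
tcp_rot: [-179.9, -1.4, 90.2]
wrist_force: [0.6, -1.3, -0.2]
ee_pos: [0.6013, 0.2149, 0.2452]
tcp_rot: [-179.9, -1.4, 90.1]
wrist_force: [-0.2, -0.8, 0.2]
red (array([0.6281, 0.012 ]), 0.0301, array([350., 355.]))
yellow (array([0.6183, 0.0689]), 0.0336, array([341., 312.]))
yellow (array([0.6045, 0.2645]), 0.0277, array([330., 135.]))
yellow (array([0.7973, 0.2954]), 0.0288, array([539., 101.]))
green (array([0.3631, 0.2679]), 0.0336, array([ 77., 129.]))
```

```bash
python3 -m pendant '{"offsets":[[0.035,0.003,0.02,0,0.036],[0.0455,0.003,0.06,0,0.036],[0.0455,0.003,0.1,0,0.036],[0.0455,0.003,0.14,0,0.036],[0.0455,0.003,0.155,0,0.036]]}' | sed -n 2,4p
python3 -m pendant '{"offsets":[[0,0,0.006,0,0.036],[0,0,0.0115,0,0.036],[0,0,0.0115,0,0.036],[0,0,0.0115,0,0.036]]}' | sed -n 2,4p
python3 -m pendant '{"offsets":[[0,0,0,0,0.015],[0,0,0,0,0.01],[0,0,0,0,0.01],[0,0,0,0,0.01]]}' 40 | sed -n 2,6p
python3 -m pendant '{"offsets":[[0,0,-0.01,0,0.01],[0,0,-0.05,0,0.01],[0,0,-0.09,0,0.01],[0,0,-0.11,0,0.01],[0,0,-0.11,0,0.01]]}' | sed -n 2,6p
```

```text
ee_pos: [0.6017, 0.2625, 0.0863]
tcp_rot: [-179.6, -1.3, 90.1]
wrist_force: [-0.5, -1.1, -1.2]
ee_pos: [0.605, 0.2645, 0.0825]
tcp_rot: [179.9, -1.5, 90.1]
wrist_force: [0.4, -0.0, 0.2]
ee_pos: [0.6049, 0.2649, 0.0824]
tcp_rot: [179.9, -1.5, 90.1]
wrist_force: [-1.5, -0.6, 6.6]
opening: 0.018
grasp_force: 38.9
ee_pos: [0.606, 0.2626, 0.1976]
tcp_rot: [179.6, -1.6, 90.1]
wrist_force: [-0.6, -0.9, -0.6]
opening: 0.0183
grasp_force: 39.5
```

```bash
python3 -m pendant '{"offsets":[[-0.02,-0.006,-0.002,0,0.01],[-0.055,-0.017,-0.004,0,0.01],[-0.09,-0.028,-0.006,0,0.01],[-0.125,-0.039,-0.008,0,0.01],[-0.16,-0.05,-0.01,0,0.01]]}' | sed -n 2,3p
python3 -m pendant '{"offsets":[[-0.035,-0.01,0,0,0.01],[-0.07,-0.02,0,0,0.01],[-0.1,-0.033,0,0,0.01],[-0.1136,-0.033,0,0,0.01],[-0.1136,-0.033,0,0,0.01]]}' | sed -n 2,3p
python3 -m pendant '{"offsets":[[0,0,0,0,0.01],[0,0,0,0,0.01]]}' | sed -n 2,6p
```

```text
ee_pos: [0.5537, 0.1003, 0.196]
tcp_rot: [-179.9, -1.4, 90.1]
ee_pos: [0.5212, -0.0146, 0.1937]
tcp_rot: [-179.9, -1.4, 89.9]
ee_pos: [0.522, -0.0115, 0.1935]
tcp_rot: [-179.9, -1.4, 90.1]
wrist_force: [-0.4, 0.1, -1.7]
opening: 0.0182
grasp_force: 39.6
```

```bash
python3 -m pendant '{"offsets":[[0,0.0007,0.035,0,0.01],[0,0.0007,0.07,0,0.01],[0,0.0007,0.09,0,0.01],[0,0.0007,0.1,0,0.01],[0,0.0007,0.103,0,0.01]]}' | sed -n 2,4p
python3 -m pendant '{"offsets":[[0,0,0,0,0.01],[0,0,0,0,0.01],[0,0,0,0,0.01]]}' | sed -n 2,4p
```

```text
ee_pos: [0.5217, -0.0084, 0.0888]
tcp_rot: [-179.8, -1.4, 90.2]
wrist_force: [-0.2, -0.7, -0.8]
ee_pos: [0.5235, -0.0093, 0.0924]
tcp_rot: [179.9, -1.4, 90.1]
wrist_force: [0.7, -0.6, -0.2]
```

```bash
python3 -m pendant '{"offsets":[[0,-0.0005,0.003,0,0.01],[0,-0.0005,0.0055,0,0.01],[0,-0.0005,0.0055,0,0.01]]}' | sed -n 2,4p
python3 -m pendant '{"offsets":[[0,0,0.001,0,0.01],[0,0,0.001,0,0.01]]}' | sed -n 2,4p
```

```text
ee_pos: [0.5225, -0.0094, 0.0864]
tcp_rot: [180.0, -1.4, 90.1]
wrist_force: [-2.2, -1.6, 4.9]
ee_pos: [0.5225, -0.0094, 0.0863]
tcp_rot: [179.9, -1.4, 90.1]
wrist_force: [-3.7, -0.2, 12.2]
```

```bash
python3 -m pendant '{"offsets":[[0,0,0,0,0.022],[0,0,0,0,0.028],[0,0,0,0,0.034],[0,0,0,0,0.036],[0,0,0,0,0.036]]}' | sed -n 2,6p
python3 -m pendant '{"offsets":[[0,0,-0.015,0,0.036],[0,0,-0.05,0,0.036],[0,0,-0.09,0,0.036],[0,0,-0.13,0,0.036],[0,0,-0.155,0,0.036]]}' | sed -n 2,4p
python3 -m pendant '{"offsets":[[0.03,-0.02,0,0,0.036],[0.06,-0.04,0,0,0.036],[0.09,-0.06,0,0,0.036],[0.12,-0.08,0,0,0.036],[0.15,-0.1,0,0,0.036]]}' | sed -n 2,4p
python3 -m pendant '{"offsets":[[0.03,-0.02,0,0,0.036],[0.06,-0.04,0,0,0.036],[0.083,-0.058,0,0,0.036],[0.083,-0.058,0,0,0.036],[0.083,-0.058,0,0,0.036]]}' | sed -n 2,4p
python3 -m pendant '{"offsets":[[0,0,0,0,0.036],[0,0,0,0,0.036]]}' | sed -n 2,4p
python3 - <<'E'
from h import *
I=bot.camera_info('wrist'); im=bot.camera('wrist'); cv2.imwrite('pics/w7.png',im)
for c in ('red','yellow','green'):
    for x in lids(im,I,c): print(c,x)
E
```

```text
ee_pos: [0.5219, -0.0093, 0.084]
tcp_rot: [-179.9, -1.4, 90.1]
wrist_force: [-0.8, -0.3, -0.5]
opening: 0.0364
grasp_force: 0.0
ee_pos: [0.5225, -0.0132, 0.2431]
tcp_rot: [179.9, -1.4, 90.1]
wrist_force: [1.1, -0.4, 1.1]
ee_pos: [0.4208, 0.1377, 0.2429]
tcp_rot: [-179.9, -1.4, 90.1]
wrist_force: [0.9, 0.8, -0.2]
ee_pos: [0.363, 0.2205, 0.2452]
tcp_rot: [-180.0, -1.4, 90.3]
wrist_force: [0.5, -0.3, 0.3]
ee_pos: [0.3642, 0.2189, 0.245]
tcp_rot: [-179.9, -1.4, 90.1]
wrist_force: [0.2, -0.7, -0.2]
red (array([0.6371, 0.0041]), 0.0438, array([561., 359.]))
yellow (array([0.6229, 0.0648]), 0.0411, array([556., 318.]))
green (array([0.3637, 0.2694]), 0.0273, array([326., 134.]))
```

```bash
python3 -m pendant '{"offsets":[[0.035,0,0.02,0,0.036],[0.0464,0,0.06,0,0.036],[0.0464,-0.0005,0.1,0,0.036],[0.0464,-0.0005,0.14,0,0.036],[0.0464,-0.0005,0.155,0,0.036]]}' | sed -n 2,4p
python3 -m pendant '{"offsets":[[0,0,0.006,0,0.036],[0,0,0.0115,0,0.036],[0,0,0.0115,0,0.036],[0,0,0.0115,0,0.036]]}' | sed -n 2,4p
python3 -m pendant '{"offsets":[[0,0,0,0,0.015],[0,0,0,0,0.01],[0,0,0,0,0.01],[0,0,0,0,0.01]]}' 40 | sed -n 2,6p
python3 -m pendant '{"offsets":[[0,0,-0.01,0,0.01],[0,0,-0.05,0,0.01],[0,0,-0.09,0,0.01],[0,0,-0.11,0,0.01],[0,0,-0.11,0,0.01]]}' | sed -n 2,6p
```

```text
ee_pos: [0.3615, 0.2678, 0.0856]
tcp_rot: [-179.6, -1.2, 90.0]
wrist_force: [-0.8, -0.3, 0.6]
ee_pos: [0.3638, 0.2702, 0.0811]
tcp_rot: [180.0, -1.5, 90.1]
wrist_force: [-0.3, -0.3, 1.5]
ee_pos: [0.3635, 0.2705, 0.0813]
tcp_rot: [180.0, -1.5, 90.1]
wrist_force: [-1.5, -0.7, 5.5]
opening: 0.0186
grasp_force: 39.1
ee_pos: [0.3644, 0.2682, 0.1956]
tcp_rot: [179.7, -1.7, 90.1]
wrist_force: [0.1, 0.2, -1.4]
opening: 0.0182
grasp_force: 39.7
```

View pics/w7.png

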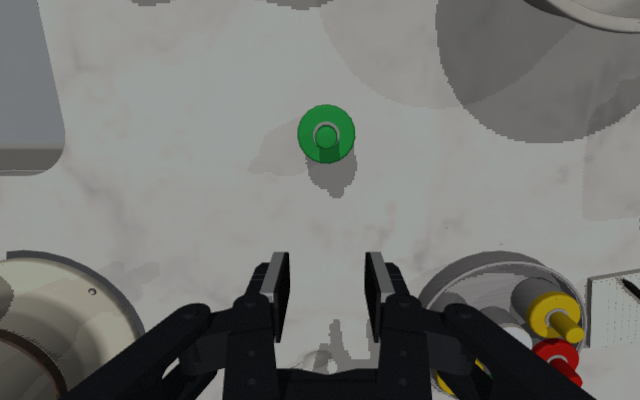

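The view showed green at (326,134), now held. The tin, with the white and yellow pots in it, is at the lower right. I'll carry green to its slot.

```bash
python3 -m pendant '{"offsets":[[-0.015,0.017,-0.002,0,0.01],[-0.04,0.045,-0.004,0,0.01],[-0.065,0.073,-0.006,0,0.01],[-0.09,0.1,-0.007,0,0.01],[-0.115,0.127,-0.008,0,0.01]]}' | sed -n 2,3p
python3 -m pendant '{"offsets":[[-0.025,0.027,0,0,0.01],[-0.045,0.05,0,0,0.01],[-0.063,0.0668,0,0,0.01],[-0.063,0.0668,0,0,0.01],[-0.063,0.0668,0,0,0.01]]}' | sed -n 2,3p
python3 -m pendant '{"offsets":[[0,0,0,0,0.01],[0,0,0,0,0.01]]}' | sed -n 2,6p
python3 - <<'E'
from h import *
cv2.imwrite('pics/s1.png',cv2.resize(bot.camera('scene')[100:300,150:450],None,fx=2.6,fy=2.6))
E
```

```text
ee_pos: [0.4912, 0.151, 0.1946]
tcp_rot: [-179.9, -1.4, 90.1]
ee_pos: [0.5575, 0.0885, 0.1922]
tcp_rot: [-179.8, -1.4, 90.0]
ee_pos: [0.5566, 0.0902, 0.1931]
tcp_rot: [-179.9, -1.4, 90.2]
wrist_force: [-0.4, 0.3, -1.7]
opening: 0.0183
grasp_force: 39.7
```

View pics/s1.png

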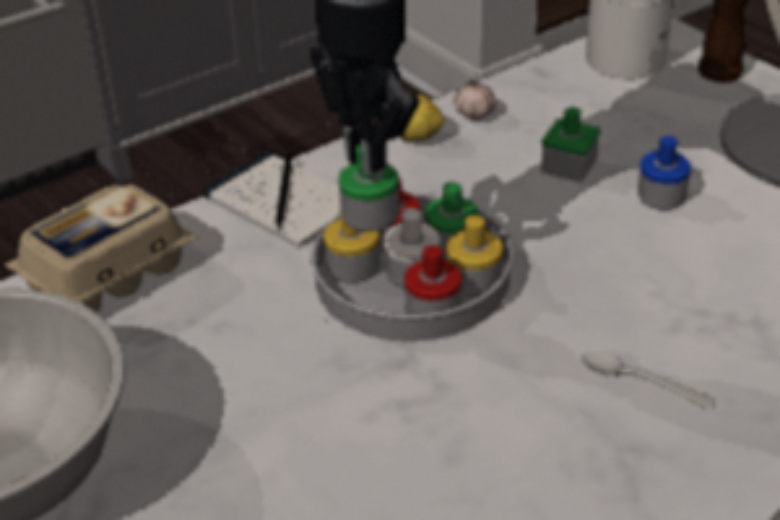

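White is in the middle (410,245), with red (433,275) and yellow (475,248) placed. Green hangs at (370,190) above its gap between yellow and red. I'll lower it now.

```bash
python3 -m pendant '{"offsets":[[0,0.001,0.035,0,0.01],[0,0.001,0.05,0,0.01],[0,0.001,0.05,0,0.01]]}' | sed -n 2,3p
python3 -m pendant '{"offsets":[[0,0,0,0,0.01],[0,0.0006,0.03,0,0.01],[0,0.0006,0.045,0,0.01],[0,0.0006,0.052,0,0.01],[0,0.0006,0.052,0,0.01]]}' | sed -n 2,4p
python3 -m pendant '{"offsets":[[0,0,0,0,0.01],[0,0,0,0,0.01],[0,0,0,0,0.01]]}' | sed -n 2,4p
```

```text
ee_pos: [0.556, 0.0914, 0.1396]
tcp_rot: [-179.6, -1.4, 90.2]
ee_pos: [0.5583, 0.0923, 0.091]
tcp_rot: [-179.9, -1.4, 90.1]
wrist_force: [-0.6, 0.8, -1.4]
ee_pos: [0.5595, 0.0922, 0.0928]
tcp_rot: [179.9, -1.4, 90.1]
wrist_force: [-0.2, 0.0, -2.4]
```

```bash
python3 -m pendant '{"offsets":[[0,-0.001,0.004,0,0.01],[0,-0.001,0.0065,0,0.01],[0,-0.001,0.0065,0,0.01],[0,-0.001,0.0065,0,0.01]]}' | sed -n 2,4p
python3 -m pendant '{"offsets":[[0,0,0.001,0,0.01],[0,0,0.001,0,0.01]]}' | sed -n 2,4p
```

```text
ee_pos: [0.5579, 0.0922, 0.0853]
tcp_rot: [-180.0, -1.4, 90.1]
wrist_force: [-1.6, -0.4, 4.5]
ee_pos: [0.5579, 0.0923, 0.0853]
tcp_rot: [180.0, -1.4, 90.1]
wrist_force: [-4.9, -0.4, 12.0]
```

```bash
python3 -m pendant '{"offsets":[[0,0,0,0,0.022],[0,0,0,0,0.028],[0,0,0,0,0.034],[0,0,0,0,0.036],[0,0,0,0,0.036]]}' | sed -n 2,6p
python3 -m pendant '{"offsets":[[0,0,-0.015,0,0.036],[0,0,-0.05,0,0.036],[0,0,-0.09,0,0.036],[0,0,-0.13,0,0.036],[0,0,-0.165,0,0.036]]}' | sed -n 2,4p
python3 -m pendant '{"offsets":[[-0.035,0,0,0,0.036],[-0.07,0,-0.01,0,0.036],[-0.1,0,-0.02,0,0.036],[-0.13,0,-0.02,0,0.036],[-0.14,0,-0.02,0,0.036]]}' | sed -n 2,4p
python3 -m pendant '{"offsets":[[0,0,0,0,0.036],[0,0,0,0,0.036],[0,0,0,0,0.036]]}' | sed -n 1,4p
python3 - <<'E'
from h import *
I=bot.camera_info('wrist'); im=bot.camera('wrist'); cv2.imwrite('pics/w8.png',im)
c0=np.array([.5703,.0311])
for c in HUE:
    for k in cv2.findContours(mask(im,c,110),cv2.RETR_EXTERNAL,cv2.CHAIN_APPROX_NONE)[0]:
        if cv2.contourArea(k)<300: continue
        q,r=cv2.minEnclosingCircle(rect(I,k[:,0].astype(float),.050)); d=np.array(q)-c0
        print(c,np.round(q,4),round(r,4),'R',np.hypot(*d).round(4),'ang',np.degrees(np.arctan2(d[1],d[0])).round(1))
E
```

```text
ee_pos: [0.5576, 0.0922, 0.0833]
tcp_rot: [-179.9, -1.4, 90.1]
wrist_force: [-1.1, 0.7, -0.2]
opening: 0.0359
grasp_force: 0.0
ee_pos: [0.5577, 0.0881, 0.251]
tcp_rot: [-180.0, -1.4, 90.1]
wrist_force: [1.0, -0.6, -0.1]
ee_pos: [0.5582, -0.0554, 0.2655]
tcp_rot: [-180.0, -1.4, 90.0]
wrist_force: [-0.3, -0.2, -0.6]
time: 27.3
ee_pos: [0.5582, -0.0514, 0.2648]
tcp_rot: [-179.9, -1.4, 90.1]
wrist_force: [-0.5, 0.1, -0.4]
red [0.628  0.0105] 0.0282 R 0.0612 ang -19.7
red [0.5121 0.0513] 0.0282 R 0.0616 ang 160.9
yellow [ 0.7651 -0.1217] 0.0348 R 0.2476 ang -38.1
yellow [ 0.5226 -0.0098] 0.0281 R 0.0628 ang -139.4
yellow [0.6166 0.0712] 0.0284 R 0.0612 ang 40.9
green [ 0.6068 -0.2314] 0.0328 R 0.265 ang -82.1
green [ 0.5814 -0.0291] 0.0278 R 0.0612 ang -79.6
green [0.5577 0.0904] 0.028 R 0.0606 ang 102.0
blue [ 0.509  -0.2596] 0.0293 R 0.2971 ang -101.9
```

View pics/w8.png

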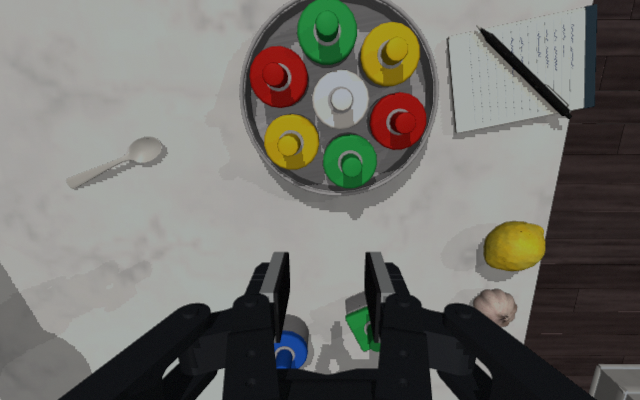

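The seven pots stand six round one: white at (341,99), with the red, yellow and green pairs opposite each other to within 2°. The blue and square pots look untouched, and the gripper is clear.

```bash
python3 -c "
from workcell import bot; print(bot.job_done())"
```

```text
the job is handed in; nothing more can be done
None
```

The tin is filled and handed in: the white pot is in the middle, and the red, yellow and green pots each stand opposite their own colour, within about 2 mm by the wrist camera; the other pots weren't touched, and it took about 27 s of the 88 s.

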